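Release and load the vial rack

TASK

Press the long red release bar of the rack loader down until it is fully down and stays there, keeping it level so that both its ends go down together. Then slide the white vial rack along its lane, under the bar, until it is fully home against the far stop. Leave everything else on the bench where it is.

Things in the scene. Friction and masses are not known exactly. Their poses are not given: they have to be found in the camera images.
- loader: Rack loader fixed to the bench: aluminium deck, x -250 to +95 mm, 150 mm wide, top at z = 8 mm. Origin on the bench under the bar's middle; x along the lane towards the far stop, y left, z up; turned up to 0.3 rad. White rails 12 mm high over the deck, inner faces at y = +-59 mm, x -190 to +85 mm. Cream cheeks 42 mm high at y = +-69 to +-91 mm under the bar's ends.
- bar_mid (a point): Middle of the top face of the red release bar, where to press. The bar is 200 mm long across the lane (loader y), 26 mm wide (loader x) and 14 mm thick; its top is 86 mm above the bench when up, 72 mm when fully down, so its underside leaves room for the rack either way.
- bar_left (a point): Top of the bar 95 mm to the left (+y of the loader) of its middle, near its end.
- bar_right (a point): Top of the bar 95 mm to the right (-y of the loader) of its middle, near its end.
- bar_depth (a joint): How far the bar's middle is pressed down, m: 0 up, 0.014 fully down on a rigid limit. Starts at 0 to 0.003. A stiff sliding fit: it takes about 9 to 11 N throughout, has no return, and stays where it is left.
- bar_tilt (a joint): Tilt of the bar about the loader's x axis, rad: 0 level, positive with the left end higher. Starts within 0.012 of level; stays where it is left. A moment of 0.22 N m tips it, so it tips if pressed more than about 20 mm from its middle (less when pressed harder). At 0.035 its ends differ by 7 mm: more is a spoilt press.
- pin_left (a point): Top centre of the left steel stop pin, 12 mm thick, at loader x = -24, y = +42 mm. The two pins are one piece with the bar: with the bar up they stand 11 mm out of the deck and block the rack; with it fully down and level they are 3 mm below the deck's top.
- pin_right (a point): Top centre of the right stop pin, at loader x = -24, y = -42 mm; see pin_left.
- rack: White vial rack, loose: a block 140 (its x, along the lane) x 110 x 30 mm with red-banded vials standing up to 44 mm from its underside; about 0.4 kg. Origin at the centre of its underside, on the deck. It starts in the lane on the robot's side of the pins, origin at loader x = -127 to -102 mm; home is x = +5 mm, front face against the far stop.
- stop_face (a point): Top middle of the near face of the far stop, a cream block across the end of the lane, 30 mm high over the deck, near face at loader x = +75 mm.
- rack_back (a point): Centre of the rack's back face (towards the robot), the face to push, 15 mm above the rack's underside.
- amber_bottle: bystander, loose: brown bottle, 64 mm across, 130 mm tall; origin at its foot.
- blue_bottle: bystander, loose: clear bottle with blue cap, 60 mm across, 120 mm tall; origin at its foot.
- dish_stack: bystander, loose: stack of three clear culture dishes, 88 mm across, 44 mm tall; origin at its foot.
- forceps: bystander, loose: steel forceps lying flat, 135 mm long; origin at their middle.
- instrument_tray: bystander, loose: cream tray 150 x 75 x 22 mm; origin under its centre.
Things that resemble listed ones, but are neither listed nor needed, are in the scene too. What is meant by the rack is not black or pink, and is the larger of those in its own colour.

How it is judged:
By the outcome, as a careful person would: the job done as asked, in the order asked, and still so for the second after the job is handed in, with the robot touching nothing.
It also fails if it takes over 45 s, if anything falls off the work surface, if the arm or the gripper's body presses on something with over 40 N, if the wrist force passes 120 N, or if a joint passes its speed limit or range.

ROBOT

A 6-joint arm with a two-finger parallel gripper is mounted at the origin on the work surface. World frame = base frame: x ahead of the robot, y to its left, z up, the work surface at z = 0. Lengths are in m, angles in rad, forces in N, time in s.
With the tool pointing down it reaches from about 0.325 to 0.775 m from the base axis. Payload 5.5 kg.
Tool frame: the origin (TCP) lies on the centre line of the jaws, within the pads' length; the fingertips stand 22 mm ahead of it and the grasp point (between the pads) lies 3 mm ahead of it; x points along the fingers, y is the direction in which the jaws open and shut, and the axes are right-handed (so a half turn about x gives the same grasp; the last joint's range is limited). The gripper opens to 88 mm and grips with 3 to 60 N. Pads are 20 mm wide; open, the fingers measure 115 mm over their backs; the gripper's body (75 mm by 178 mm) begins 61 mm behind the grasp point.
Start: joints at [1.264, 0.091, 1.231, -0, 1.82, -0.057], TCP at [0.148, 0.581, 0.21] pointing down, gripper open.
Joint ranges: [-2.87, 2.87], [-0.86, 2.18], [0.17, 2.46], [-1.51, 4.65], [0.06, 2.69], [-2.65, 2.65]. Speed limits (rad/s): [2.57, 2.57, 3.01, 3.14, 3.14, 3.14].

INTERFACE

Orientations are given as a unit quaternion [w, x, y, z].
In Python, from bench import bot, hand, capture, calibration, job gives the robot as it stands. Calls block until the motion is done:
- bot.reach(position, orientation): joint-space move of the TCP to a pose.
- bot.move_l(position, attitude=None, vel=0.15, max_force=None): straight line of the TCP; attitude=None keeps the orientation; vel is the mean speed in m/s. With max_force (N) it stops when the force on the tool has changed by that much, and returns True; else False.
- bot.goto_joints(angles): joint-space move.
- hand.grip(opening, force=None): opening from 0.0 (shut) to 1.0 (fully open); force is the grip in N (None keeps the last); returns when the fingers have stopped.
- bot.hold(seconds).
- bot.inverse_kinematics(position, orientation): joint angles nearest the present ones, or None.
- bot.observe(): the state.
- capture(name): name is "scene" or "top"; returns the picture (480x640x3 uint8, red, green, blue); there is no depth.
- calibration(name): a dict with "fx", "fy", "cx", "cy" (pixels), "cam_to_world" (4x4, takes a point from camera to world coordinates). Camera axes: x right, y down, z forward; pixel columns grow to the right and rows downward; lengths in m; the calibration is good to about 2 mm. A picture is of the moment at which its call begins. calibration takes no time and is no camera call.
A pose or a line that the arm cannot do raises bot.IKError and nothing moves.
- job.finish_job(): hands the job in, once; it reports no verdict.
The state is a dict: "t": time; "q": joint angles; "joint_vel": joint speeds; "effort": joint torques, N m; "tcp_pos": TCP position; "eef_rot": TCP orientation; "contact_force": force on the tool from outside, world axes, zero at the start; "torque": the same for the moment, N m; "finger_gap": opening from 0.0 (shut) to 1.0 (fully open).
Only numpy, scipy, OpenCV 4.12 (cv2) and the standard library are available. Lean on these libraries where they do the work, as an engineer would, in place of code of your own. Each camera call takes 0.05 s, during which the arm holds its last target. There are 200 camera calls.

## Working session

There is one attempt and no reset: what is moved stays moved. The work goes in short steps, each a Python script; the robot and the scene stay as the last script left them, time stands still between calls to the robot, and variables do not carry over. Pictures are saved under pics/ and viewed, about 8 in all and at most 12, crops included, and the job is handed in when it is done.

```bash
ls; mkdir -p pics
python3 - <<'E'
from bench import bot,hand,capture,calibration,job
import cv2
for n in("scene","top"):
    cv2.imwrite(f"pics/{n}0.png",capture(n)[:,:,::-1]); c=calibration(n); print(n,c)
print(bot.observe())
E
```

```text
pics
scene {'fx': 526.2380023321917, 'fy': 526.2380023321917, 'cx': 312.0435121655944, 'cy': 238.8918779275071, 'cam_to_world': array([[ 0.14236178,  0.62621586, -0.76654212,  1.33148275],
       [ 0.98970449, -0.07850088,  0.11967718, -0.12396516],
       [ 0.01476952, -0.77568764, -0.63094417,  0.78569608],
       [ 0.        ,  0.        ,  0.        ,  1.        ]])}
top {'fx': 461.2491342778558, 'fy': 461.2491342778558, 'cx': 324.9401902211153, 'cy': 235.35109607050836, 'cam_to_world': array([[ 2.24500598e-02, -9.81489251e-01,  1.90196856e-01,
         2.65262138e-01],
       [-9.99737820e-01, -2.28969240e-02, -1.52005422e-04,
         2.85872168e-02],
       [ 4.50411465e-03, -1.90143578e-01, -9.81745961e-01,
         1.08486854e+00],
       [ 0.00000000e+00,  0.00000000e+00,  0.00000000e+00,
         1.00000000e+00]])}
{'t': 0.1, 'q': array([ 1.26429565e+00,  9.17711673e-02,  1.23174747e+00, -3.99672550e-05,
        1.81975436e+00, -5.66345355e-02]), 'joint_vel': array([-0.00046871, -0.00109197, -0.00240461, -0.0015625 ,  0.00305197,
        0.00020634]), 'effort': array([ 2.17119516e-03, -4.47855628e+01, -4.07573318e+01,  6.99630473e-02,
        2.83385249e-02, -1.20504401e-04]), 'tcp_pos': array([0.14826049, 0.5811161 , 0.20893753]), 'eef_rot': array([ 0.70150111,  0.087528  ,  0.70168872, -0.0887016 ]), 'contact_force': array([-0.21316968, -0.58044559, -0.52810887]), 'torque': array([-0.01713742, -0.04858934,  0.01851313]), 'finger_gap': 1.0005836238580266}
```

View pics/scene0.png

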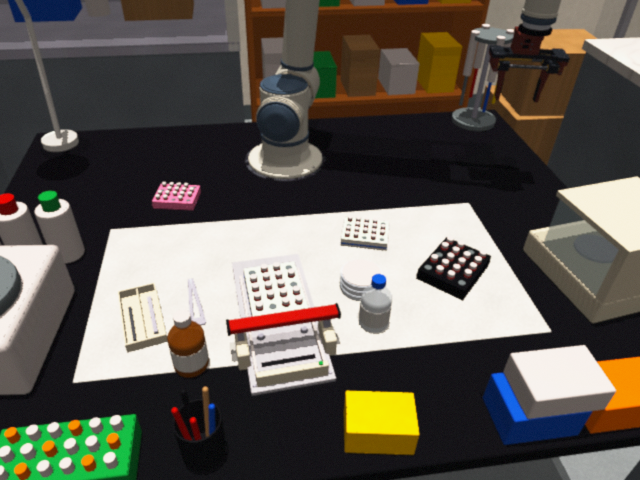

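View pics/top0.png

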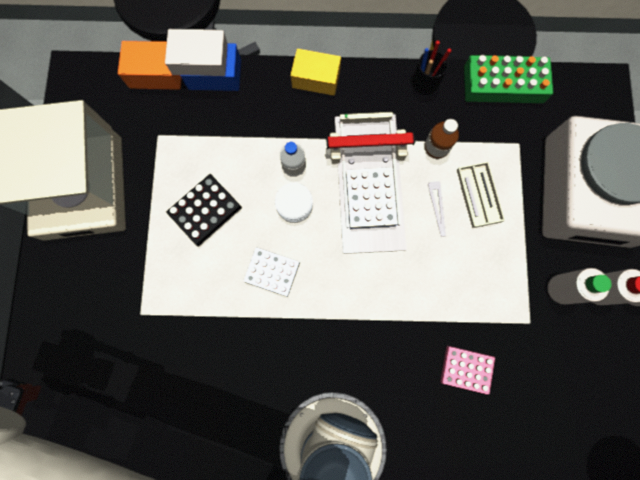

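The top view shows three candidates. The white rack in the loader is at (372,195), a smaller white one is at (272,271), and the black and pink ones are ruled out. The rack in the loader is the larger white one, so it fits. The bar runs from about (330,142) to (412,139). I'll measure it and confirm with a crop.

```bash
cat > h.py <<'E'
from bench import bot,hand,capture,calibration,job
import numpy as np,cv2
def pix2w(n,uv,z):
    c=calibration(n);T=c["cam_to_world"]
    d=T[:3,:3]@np.array([(uv[0]-c["cx"])/c["fx"],(uv[1]-c["cy"])/c["fy"],1])
    return T[:3,3]+d*(z-T[2,3])/d[2]
def w2pix(n,p):
    c=calibration(n);T=c["cam_to_world"]
    q=T[:3,:3].T@(np.asarray(p)-T[:3,3])
    return np.array([c["fx"]*q[0]/q[2]+c["cx"],c["fy"]*q[1]/q[2]+c["cy"]])
def L2w(O,th,p):
    c,s=np.cos(th),np.sin(th)
    return np.array([O[0]+c*p[0]-s*p[1],O[1]+s*p[0]+c*p[1],p[2]])
E
python3 - <<'E'
from h import *
for n,roi in(("top",(320,120,425,165)),("scene",(215,295,355,345))):
    im=cv2.imread(f"pics/{n}0.png"); x0,y0,x1,y1=roi
    s=im[y0:y1,x0:x1].astype(int)
    m=(s[...,2]>90)&(s[...,1]<70)&(s[...,0]<70)
    m2=(m*255).astype(np.uint8)
    k,lab,st,_=cv2.connectedComponentsWithStats(m2); b=1+st[1:,4].argmax()
    ys,xs=np.nonzero(lab==b); r=cv2.minAreaRect(np.c_[xs+x0,ys+y0].astype(np.float32)); print(n,r); 
    bp=cv2.boxPoints(r); print(bp.round(1).tolist()); print([pix2w(n,p,.085).round(4).tolist() for p in bp])
    print("bright",[ (c, int((s[...,2][lab==b]>c).sum())) for c in(120,150,180,210)])
a=cv2.imread("pics/top0.png")[100:260,310:430]; b=cv2.imread("pics/scene0.png")[235:395,215:360]
A=cv2.resize(a,None,fx=3.2,fy=3.2,interpolation=2);B=cv2.resize(b,None,fx=2.8,fy=2.8,interpolation=2)
H=np.zeros((520,800,3),np.uint8);H[:A.shape[0],:A.shape[1]]=A;H[:B.shape[0],390:390+B.shape[1]]=B[:520,:410]
cv2.imwrite("pics/crop1.png",H)
E
```

```text
top ((370.4658203125, 139.82452392578125), (11.93407917022705, 85.34637451171875), 87.1014175415039)
[[327.5, 136.0], [412.79998779296875, 131.6999969482422], [413.3999938964844, 143.60000610351562], [328.1000061035156, 147.89999389648438]]
[[0.6922, 0.0277, 0.085], [0.7076, -0.169, 0.085], [0.6784, -0.17, 0.085], [0.6632, 0.0257, 0.085]]
bright [(120, 821), (150, 788), (180, 735), (210, 639)]
scene ((282.9093933105469, 317.73785400390625), (11.766373634338379, 109.57609558105469), 81.49542236328125)
[[227.89999389648438, 320.0], [336.20001220703125, 303.79998779296875], [338.0, 315.5], [229.60000610351562, 331.70001220703125]]
[[0.6867, -0.1712, 0.085], [0.6725, 0.0261, 0.085], [0.7012, 0.0241, 0.085], [0.7141, -0.1688, 0.085]]
bright [(120, 1127), (150, 1070), (180, 1002), (210, 926)]
```

View pics/crop1.png

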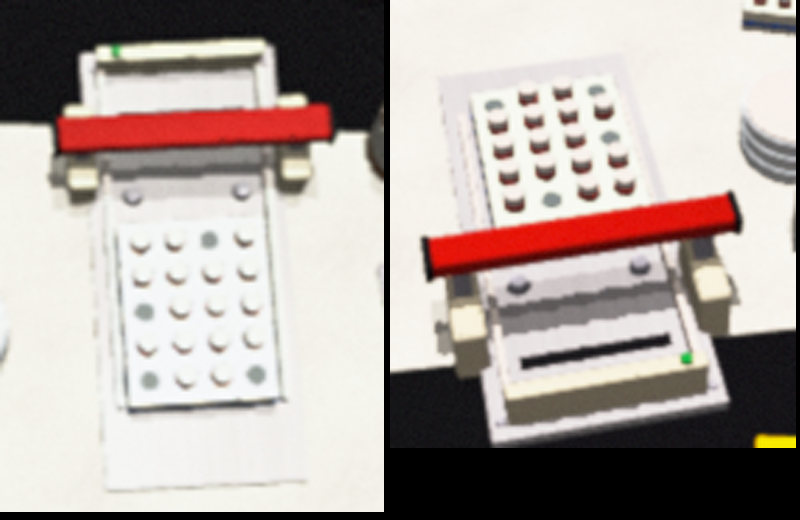

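The crop confirms the rack: a 4x5 grid, in the loader lane, the larger white one. Both pins stand in front of it. I'll refine the loader pose from deck corners and locate the neighbours.

Run:
```python
from h import *
from scipy.optimize import least_squares
t=lambda u,v:(u/3.2+310,v/3.2+100); s=lambda u,v:((u-390)/2.8+215,v/2.8+235)
obs=[("top",t(107,489),(-.25,.075,.008)),("top",t(307,481),(-.25,-.075,.008)),
("top",t(94,65),(.075,.067,.038)) ,
("scene",s(441,78),(-.25,-.075,.008)),("scene",s(623,55),(-.25,.075,.008)),("scene",s(492,445),(.095,-.075,.008)),("scene",s(727,403),(.095,.075,.008)),
("top",(327,136.),(.013,.100,.085)),("top",(413.5,131.5),(.013,-.100,.085)),("scene",(227.5,319.5),(-.013,-.100,.085)),("scene",(336.2,303.5),(-.013,.1,.085))]
obs.pop(2)
f=lambda p:np.concatenate([w2pix(n,L2w(p[:2],p[2],q))-uv for n,uv,q in obs])
r=least_squares(f,[.69,-.072,.075],loss="soft_l1");print(r.x,r.fun.reshape(-1,2).round(1).tolist())
O,th=r.x[:2],r.x[2]
R=np.array([[np.cos(th),np.sin(th)],[-np.sin(th),np.cos(th)]])
for nm,n,uv,z in[("back_l","top",t(130,403),.038),("back_r","top",t(278,397),.038),("front_l","top",t(118,226),.038),("front_r","top",t(262,217),.038),("amber top","top",(451,126),.13),("blue cap","top",(291,148),.12),("dish","top",(294,201),.044)]:
    w=pix2w(n,uv,z);print(nm,w.round(3),"loader",(R@(w[:2]-O)).round(3))
```

```text
[ 0.68974432 -0.07191737  0.07000053] [[-0.7, -0.9], [0.1, -1.4], [-1.3, -0.6], [0.2, -1.0], [-0.3, -0.6], [0.5, -0.3], [0.1, -1.4], [0.0, -0.6], [-0.5, -0.6], [0.2, -0.8]]
back_l [ 0.492 -0.031  0.038] loader [-0.195  0.055]
back_r [ 0.499 -0.138  0.038] loader [-0.195 -0.053]
front_l [ 0.626 -0.02   0.038] loader [-0.06   0.056]
front_r [ 0.636 -0.127  0.038] loader [-0.058 -0.051]
amber top [ 0.703 -0.245  0.13 ] loader [ 0.001 -0.174]
blue cap [0.647 0.108 0.12 ] loader [-0.03   0.182]
dish [0.547 0.102 0.044] loader [-0.13   0.184]
```

```bash
cat >> h.py <<'E'
from scipy.spatial.transform import Rotation
O=np.array([.6897,-.0719]);TH=.070
c_,s_=np.cos(TH),np.sin(TH)
q_=Rotation.from_matrix(np.array([[0,-s_,c_],[0,c_,s_],[-1,0,0]])).as_quat()
Q=[q_[3],*q_[:3]]
def st(m):
    o=bot.observe();print(m,"t%.1f"%o["t"],o["tcp_pos"].round(4),"F",o["contact_force"].round(1),"M",o["torque"].round(2),"gap %.2f"%o["finger_gap"])
E
python3 - <<'E'
from h import *
P=lambda x,y,z:L2w(O,TH,(x,y,z))
bot.reach(P(0,0,.21),Q);st("above")
bot.move_l(P(0,0,.118),vel=.1);st("near")
cv2.imwrite("pics/s1.png",cv2.resize(capture("scene")[230:400,200:370,::-1],None,fx=3.4,fy=3.4))
E
```

```text
above t3.1 [ 0.6898 -0.0709  0.2101] F [ 0.6 -0.1 -0.6] M [-0.   -0.01  0.  ] gap 1.00
near t4.1 [ 0.6902 -0.072   0.1192] F [ 0.  -0.   1.3] M [ 0.04 -0.02 -0.02] gap 1.00
```

View pics/s1.png

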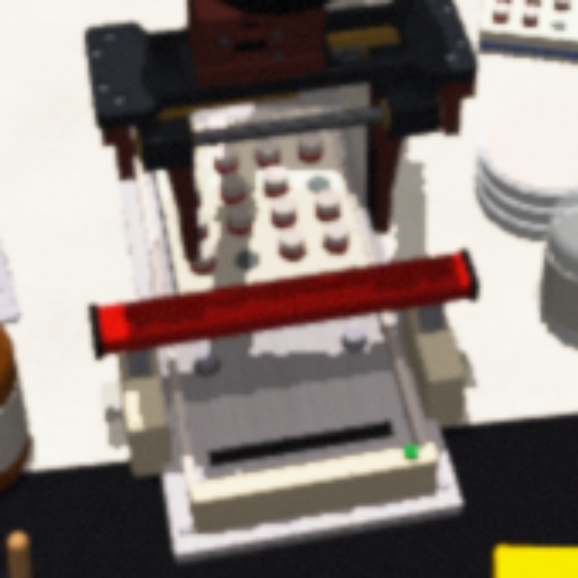

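Run:
```python
from h import *
f=lambda p:((w2pix("scene",L2w(O,TH,p))-[200,230])*3.4).round(0)
for y in(-.051,.051):
  print("tip",f((0,y,.097)),"tip far bottom edge",f((.01,y,.097)),"tcp",f((0,y,.119)),"bar back edge",f((-.013,y,.085)),"front edge",f((.013,y,.085)))
print(Rotation.from_quat(np.roll(bot.observe()["eef_rot"],-1)).as_matrix().round(3))
cv2.imwrite("pics/t1.png",cv2.resize(capture("top")[90:250,290:450,::-1],None,fx=3.6,fy=3.6))
```

```text
tip [188. 291.] tip far bottom edge [190. 305.] tcp [185. 261.] bar back edge [186. 288.] front edge [192. 325.]
tip [381. 262.] tip far bottom edge [385. 276.] tcp [381. 233.] bar back edge [375. 260.] front edge [386. 296.]
[[ 0.002 -0.07   0.998]
 [-0.     0.998  0.07 ]
 [-1.    -0.     0.002]]
```

View pics/t1.png

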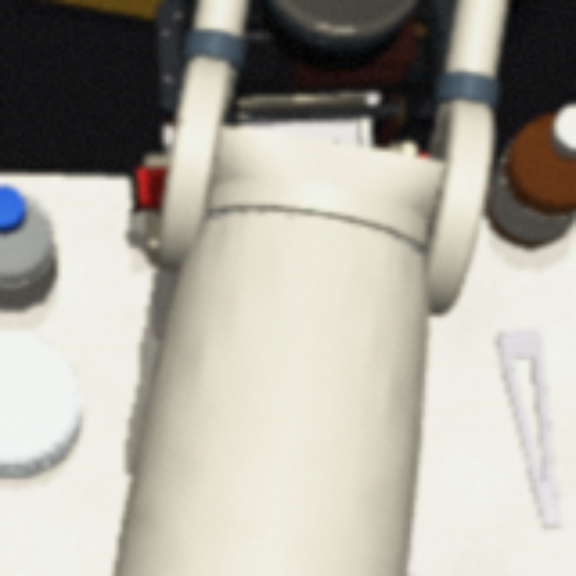

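The fingertips look about 10 px higher than projected, so I'll enlarge that area before pressing.

Run:
```python
from h import *
im=np.ascontiguousarray(capture("scene")[230:350,220:350,::-1])
B=cv2.resize(im,None,fx=6,fy=6,interpolation=cv2.INTER_NEAREST)[:600]
B=np.clip(B.astype(float)*1.8,0,255).astype(np.uint8)
f=lambda p:tuple(((w2pix("scene",L2w(O,TH,p))-[219.5,229.5])*6).astype(int))
for y in(-.051,.051):
  cv2.circle(B,f((0,y,.097)),4,(0,255,0),1);cv2.circle(B,f((0,y,.119)),4,(255,0,0),1)
cv2.imwrite("pics/s2.png",B)
```

```text
(no output)
```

View pics/s2.png

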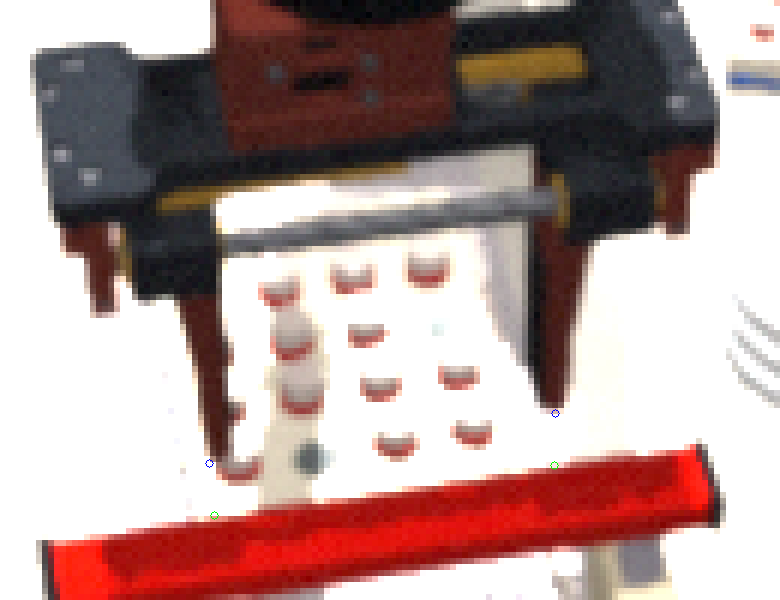

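The visible tips end near where the TCP projects. A gentle force-limited descent will settle it; contact is expected at TCP z ≈ 0.105–0.108.

Run:
```python
from h import *
f=lambda p:((w2pix("scene",L2w(O,TH,p))-[219.5,229.5])*6).round(0)
for x in(-.0375,.0375):
  for y in(-.089,.089): print("body corner",x,y,f((x,y,.177)))
P=lambda x,y,z:L2w(O,TH,(x,y,z))
st("a"); print(bot.move_l(P(0,0,.100),vel=.015,max_force=4)); st("b")
```

```text
body corner -0.0375 -0.089 [ 48. 246.]
body corner -0.0375 0.089 [658. 166.]
body corner 0.0375 -0.089 [ 74. 434.]
body corner 0.0375 0.089 [723. 342.]
a t4.3 [ 0.6902 -0.072   0.1192] F [-0.8  0.5 -0.2] M [ 0.03 -0.02 -0.04] gap 1.00
False
b t5.6 [ 0.6898 -0.0719  0.1002] F [ 0.9 -0.3 -0. ] M [-0.01  0.02  0.08] gap 1.00
```

Run:
```python
from h import *
im=np.ascontiguousarray(capture("scene")[230:350,220:350,::-1])
B=cv2.resize(im,None,fx=6,fy=6,interpolation=cv2.INTER_NEAREST)[:600]
B=np.clip(B.astype(float)*1.8,0,255).astype(np.uint8)
f=lambda p:tuple(((w2pix("scene",L2w(O,TH,p))-[219.5,229.5])*6).astype(int))
for y in(-.051,.051):
  cv2.circle(B,f((0,y,.085)),4,(0,255,0),1);cv2.circle(B,f((0,y,.1)),4,(255,0,0),1)
cv2.imwrite("pics/s3.png",B)
```

```text
(no output)
```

View pics/s3.png

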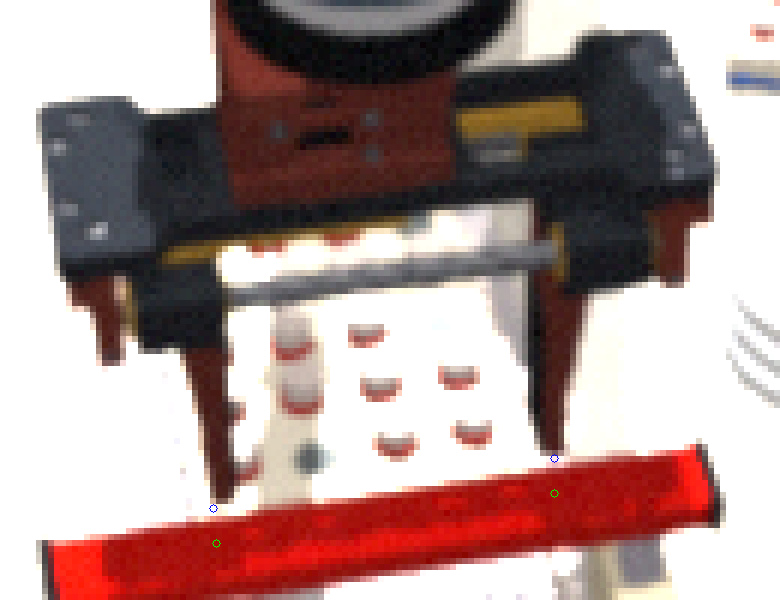

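Run:
```python
from h import *
print("base",w2pix("scene",(0,0,0)),w2pix("top",(0,0,0)))
R=Rotation.from_quat([0.087528,0.70168872,-0.0887016,0.70150111]).as_matrix();p=np.array([.14826,.58112,.20894])
print(R.round(2).tolist())
for n in("scene","top"):
  for a in(0,.022):
    for j in(-.05,.05): print(n,a,j,w2pix(n,p+R@[a,j,0]).round(1))
im=cv2.imread("pics/scene0.png")[30:120,480:580];cv2.imwrite("pics/s4.png",np.clip(cv2.resize(im,None,fx=6,fy=6,interpolation=0)*1.5,0,255).astype(np.uint8))
```

```text
base [285.07603308 158.446861  ] [333.00404455 447.78171841]
[[-0.0, 0.25, 0.97], [-0.0, 0.97, -0.25], [-1.0, -0.0, -0.0]]
scene 0 -0.05 [494.5 102.2]
scene 0 0.05 [534.2 104.6]
scene 0.022 -0.05 [492.5 110.1]
scene 0.022 0.05 [531.8 112.5]
top 0 -0.05 [ 42.8 391.1]
top 0 0.05 [ -8.4 375.6]
top 0.022 -0.05 [ 49.9 389.4]
top 0.022 0.05 [-1.000e-01  3.744e+02]
```

View pics/s4.png

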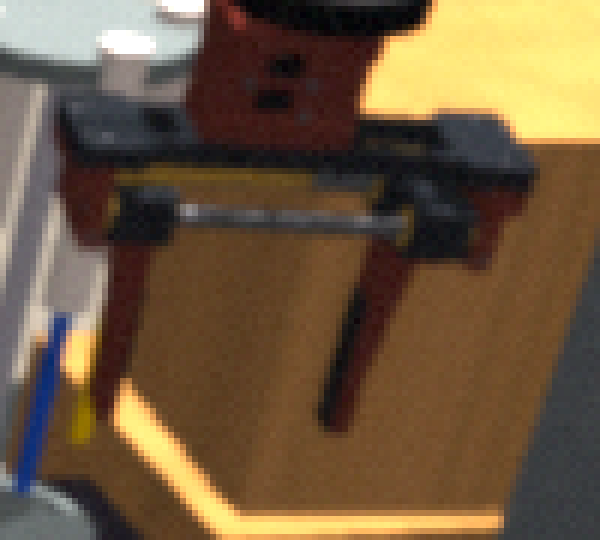

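The start-pose picture shows the same thing: the tips are about 25 mm higher than stated, and the sideways shift fits height, not x. The descent finding no contact agrees. I'll keep probing with a force limit.

Run:
```python
from h import *
P=lambda x,y,z:L2w(O,TH,(x,y,z))
st("a"); print(bot.move_l(P(0,0,.080),vel=.012,max_force=4)); st("b")
```

```text
a t5.7 [ 0.6898 -0.0719  0.1002] F [ 0.3 -1.3  0.4] M [0.06 0.01 0.03] gap 1.00
False
b t7.5 [ 0.6897 -0.0719  0.0801] F [ 0.4  0.1 -0.7] M [ 0.   -0.03 -0.  ] gap 1.00
```

Run:
```python
from h import *
im=np.ascontiguousarray(capture("scene")[230:350,220:350,::-1])
B=cv2.resize(im,None,fx=6,fy=6,interpolation=cv2.INTER_NEAREST)[:600]
B=np.clip(B.astype(float)*1.8,0,255).astype(np.uint8)
f=lambda p:tuple(((w2pix("scene",L2w(O,TH,p))-[219.5,229.5])*6).astype(int))
for y in(-.051,.051):
  cv2.circle(B,f((0,y,.08)),4,(255,0,0),1)
cv2.imwrite("pics/s5.png",B)
```

```text
(no output)
```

View pics/s5.png

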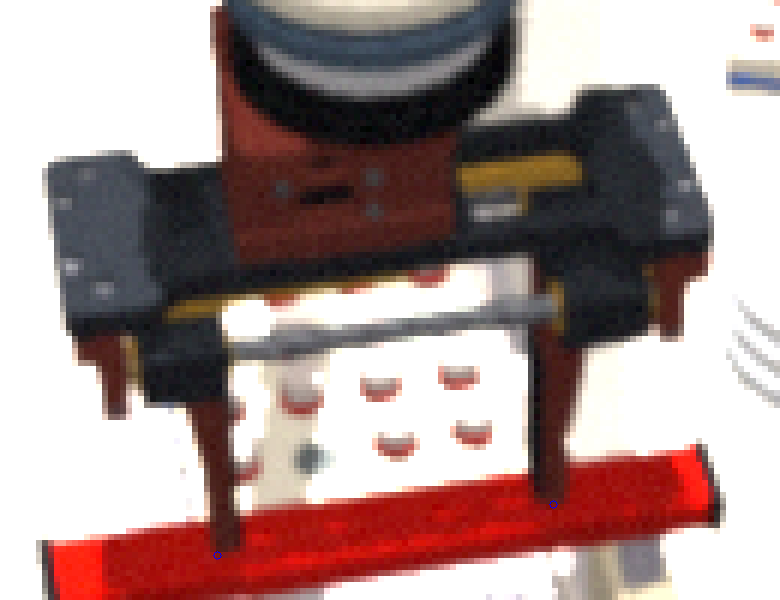

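The tips are now visibly over the bar's top face at (228,550) and (550,500), centred across its width and not yet touching. So the real tips sit roughly 27 mm higher than stated relative to the reported TCP. I'll continue to contact.

Run:
```python
from h import *
P=lambda x,y,z:L2w(O,TH,(x,y,z))
print(bot.move_l(P(0,0,.066),vel=.01,max_force=4)); st("contact")
print(bot.move_l(P(0,0,.066),vel=.01,max_force=6)); st("c2")
```

```text
True
contact t8.5 [ 0.6897 -0.0719  0.0711] F [-0.1  0.5  5.1] M [-0.05  0.08 -0.05] gap 1.00
True
c2 t8.8 [ 0.6897 -0.0719  0.07  ] F [-1.1 -0.1  3.2] M [-0.01  0.03  0.01] gap 1.00
```

Run:
```python
from h import *
P=lambda x,y,z:L2w(O,TH,(x,y,z))
z=.069
while z>.0515:
    hit=bot.move_l(P(0,0,z),vel=.012,max_force=22); st(f"{z:.3f} {hit}")
    if hit: break
    z-=.002
```

```text
0.069 False t9.0 [ 0.6897 -0.0719  0.07  ] F [-1.8 -0.4  5.6] M [0.03 0.35 0.06] gap 1.00
0.067 False t9.3 [ 0.6898 -0.0719  0.0686] F [-3.  -0.   7.2] M [ 0.03  0.55 -0.03] gap 1.00
0.065 False t9.7 [ 0.6898 -0.0719  0.0668] F [-3.6  0.1  8.2] M [ 0.08  0.67 -0.03] gap 1.00
0.063 False t10.0 [ 0.6898 -0.0719  0.0648] F [-3.6  0.6  8.6] M [0.08 0.65 0.01] gap 1.00
0.061 False t10.3 [ 0.6898 -0.0719  0.0628] F [-2.8  0.3  8.5] M [ 0.09  0.59 -0.06] gap 1.00
0.059 False t10.6 [ 0.6898 -0.0719  0.0608] F [-3.   0.   8.5] M [ 0.01  0.69 -0.03] gap 1.00
0.057 False t10.9 [ 0.6898 -0.0719  0.0595] F [-4.3  0.8 11.5] M [0.06 0.92 0.03] gap 1.00
0.055 False t11.2 [ 0.6899 -0.0719  0.0595] F [-8.3  1.1 17.5] M [0.13 1.49 0.01] gap 1.00
0.053 False t11.6 [ 0.69   -0.0719  0.0594] F [-11.5   1.6  24. ] M [ 0.35  2.06 -0.03] gap 1.00
```

The bar slid at about 9 N and then hit a rigid limit at TCP 0.0595. I'll lift off, back up clear of it, and look.

Run:
```python
from h import *
P=lambda x,y,z:L2w(O,TH,(x,y,z))
bot.move_l(P(0,0,.13),vel=.1); st("up")
bot.reach(P(-.27,0,.13),Q); st("back")
hand.grip(0.6)
im=capture("scene")
A=im[225:395,205:365,::-1]
m=(im[...,0]>90)&(im[...,1]<70)&(im[...,2]<70); m[:, :200]=0;m[:,360:]=0;m[:290]=0;m[:350] ;m[350:]=0
k,lab,s,_=cv2.connectedComponentsWithStats((m*255).astype(np.uint8));b=1+s[1:,4].argmax()
ys,xs=np.nonzero(lab==b)
def top(lo,hi):
    return np.polyfit(*zip(*[(u,ys[xs==u].min()) for u in range(lo,hi)]),1)
k=np.polyfit(*zip(*[(u,ys[xs==u].min()) for u in range(xs.min()+3,xs.max()-2)]),1)
print("top edge line",k,xs.min(),xs.max())
for dl,dr in((.072,.072),(.075,.069),(.069,.075),(.075,.075)):
    a,c=w2pix("scene",L2w(O,TH,(-.013,.1,dl))),w2pix("scene",L2w(O,TH,(-.013,-.1,dr)))
    print(dl,dr,"pred v",a[1].round(1),c[1].round(1),"obs",np.polyval(k,a[0]).round(1),np.polyval(k,c[0]).round(1))
cv2.imwrite("pics/s6.png",cv2.resize(A,None,fx=3.5,fy=3.5,interpolation=2))
```

```text
up t12.5 [ 0.6893 -0.0718  0.1288] F [0.2 0.6 0.2] M [0.08 0.02 0.05] gap 1.00
back t13.5 [ 0.421  -0.0909  0.1302] F [-0.3 -0.4 -0.1] M [0.05 0.05 0.04] gap 1.00
top edge line [-1.48321838e-01  3.58460517e+02] 229 337
0.072 0.072 pred v 307.6 323.8 obs 308.6 324.7
0.075 0.069 pred v 306.5 324.9 obs 308.6 324.7
0.069 0.075 pred v 308.7 322.6 obs 308.6 324.7
0.075 0.075 pred v 306.5 322.6 obs 308.6 324.7
```

View pics/s6.png

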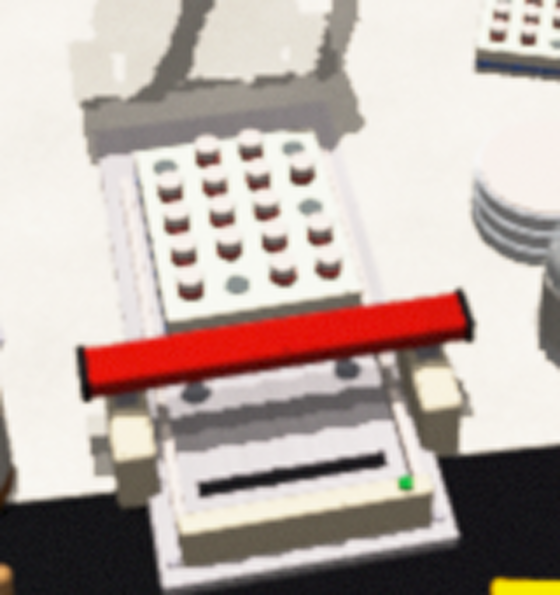

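The bar is level and down: both ends sit within 1 px of the 72 mm prediction with the same residual, and the pins are sunk at (195,393) and (347,370). Calibrated from the bar contact, the tip is at TCP z + 12.5 mm. Next I descend behind the rack and push with both fingers.

Run:
```python
from h import *
P=lambda x,y,z:L2w(O,TH,(x,y,z))
lx=lambda: (np.array([c_,s_])@(bot.observe()["tcp_pos"][:2]-O)).round(4)
bot.move_l(P(-.245,0,.06),vel=.1)
print(bot.move_l(P(-.245,0,.0105),vel=.03,max_force=5)); st("down")
print(bot.move_l(P(-.20,0,.0105),vel=.03,max_force=3)); st("touch?");print(lx())
```

```text
False
down t17.0 [ 0.4454 -0.0891  0.0107] F [-0.4 -0.5 -0. ] M [ 0.03 -0.03 -0.07] gap 0.60
True
touch? t18.2 [ 0.4843 -0.086   0.0099] F [-1.4  0.7 -0.5] M [ 0.07 -0.06  0.  ] gap 0.60
-0.2059
```

Run:
```python
from h import *
P=lambda x,y,z:L2w(O,TH,(x,y,z))
lx=lambda: (np.array([c_,s_])@(bot.observe()["tcp_pos"][:2]-O)).round(4)
h=bot.move_l(P(-.082,0,.0105),vel=.05,max_force=10); st(f"push {h}");print(lx())
if not h:
    h=bot.move_l(P(-.062,0,.0105),vel=.015,max_force=12); st(f"home {h}");print(lx())
```

```text
push False t20.8 [ 0.6079 -0.0776  0.0106] F [-1.4 -0.1 -1. ] M [0.02 0.21 0.04] gap 0.60
-0.082
home True t21.4 [ 0.611  -0.0774  0.01  ] F [ 0.2  0.4 -0.2] M [ 0.01 -0.01 -0.03] gap 0.60
-0.0789
```

Stopped at −0.079, where about −0.075 was expected. I'll push again to see whether it's rigid.

Run:
```python
from h import *
P=lambda x,y,z:L2w(O,TH,(x,y,z))
lx=lambda: (np.array([c_,s_])@(bot.observe()["tcp_pos"][:2]-O)).round(4)
for k in(8,14,20):
    h=bot.move_l(P(-.062,0,.0105),vel=.012,max_force=k); st(f"{k} {h}");print(lx())
bot.move_l(P(-.12,0,.0105),vel=.1);bot.move_l(P(-.16,0,.13),vel=.12);bot.reach(P(-.27,0,.2),Q);st("clear")
s=capture("scene")[225:395,205:365,::-1];t=capture("top")[95:195,320:425,::-1]
A=cv2.resize(s,None,fx=2.6,fy=2.6,interpolation=2);B=cv2.resize(t,None,fx=3.6,fy=3.6,interpolation=2)
H=np.zeros((450,800,3),np.uint8);H[:A.shape[0],:A.shape[1]]=A;H[:B.shape[0],420:420+B.shape[1]]=B
cv2.imwrite("pics/f.png",H)
```

```text
8 True t21.9 [ 0.6107 -0.0772  0.0083] F [-1.1  0.4 -0.2] M [ 0.01 -0.   -0.02] gap 0.60
-0.0791
14 True t22.5 [ 0.6105 -0.0771  0.0072] F [-0.2  0.5  1.2] M [0.   0.02 0.02] gap 0.60
-0.0793
20 True t23.2 [ 0.6102 -0.077   0.006 ] F [-0.6 -0.   0.2] M [-0.01  0.01 -0.02] gap 0.60
-0.0797
clear t25.5 [ 0.4208 -0.0908  0.1992] F [-0.2  0.   0.2] M [ 0.02  0.04 -0.01] gap 0.60
```

View pics/f.png

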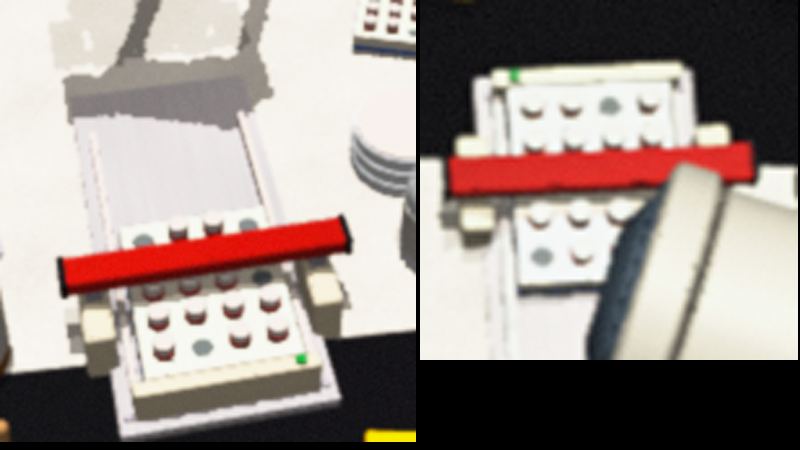

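Run:
```python
from h import *
q=bot.observe()["q"].copy();q[0]+=.7;bot.goto_joints(q);st("aside")
out=[]
for n in("scene","top"):
    I=np.mean([capture(n).astype(float) for _ in range(4)],0)
    np.save(f"{n}.npy",I)
    for y in(-.02,.0,.02):
        xs=np.arange(.058,.100,.003)
        uv=np.array([w2pix(n,L2w(O,TH,(x,y,.038))) for x in xs]).astype(np.float32)
        p=cv2.remap(I.astype(np.float32),uv[:,:1],uv[:,1:],1).reshape(-1,3)
        print(n,y,[f"{int(x*1000)}:{int(r)},{int(r-b)}" for x,(r,g,b) in zip(xs,p)])
a=np.load("scene.npy")[320:390,250:340];b=np.load("top.npy")[100:180,335:410]
A=cv2.resize(a,None,fx=4.4,fy=4.4,interpolation=0);B=cv2.resize(b,None,fx=5.2,fy=5.2,interpolation=0)
H=np.zeros((420,800,3));H[:A.shape[0],:A.shape[1]]=A;H[:B.shape[0],405:405+B.shape[1]]=B
cv2.imwrite("pics/f2.png",H[:,:,::-1].astype(np.uint8))
```

```text
aside t26.8 [0.3806 0.2013 0.1976] F [ 0.1 -0.5  0.7] M [ 0.02  0.05 -0.02] gap 0.60
scene -0.02 ['58:215,7', '61:238,6', '64:246,5', '67:247,5', '70:246,6', '73:235,18', '76:240,26', '79:247,23', '82:246,21', '85:218,33', '88:120,27', '91:100,22', '94:98,21', '97:98,22']
scene 0.0 ['58:247,5', '61:247,5', '64:247,5', '67:247,5', '70:246,6', '73:235,17', '76:241,27', '79:247,23', '82:246,23', '85:215,35', '88:115,26', '91:99,22', '94:98,21', '97:98,22']
scene 0.02 ['58:212,20', '61:238,8', '64:246,5', '67:247,5', '70:246,5', '73:239,14', '76:243,24', '79:247,24', '82:245,25', '85:212,35', '88:117,26', '91:99,22', '94:98,21', '97:98,22']
top -0.02 ['58:228,1', '61:240,0', '64:244,0', '67:244,0', '70:241,0', '73:232,10', '76:239,12', '79:245,13', '82:231,23', '85:158,25', '88:61,9', '91:21,0', '94:17,-2', '97:20,-1']
top 0.0 ['58:244,0', '61:244,0', '64:244,0', '67:244,0', '70:236,4', '73:229,15', '76:238,15', '79:245,12', '82:242,19', '85:152,20', '88:47,4', '91:19,-1', '94:19,-1', '97:20,0']
top 0.02 ['58:211,17', '61:237,4', '64:243,2', '67:244,1', '70:239,1', '73:224,13', '76:239,11', '79:245,12', '82:243,21', '85:175,26', '88:58,8', '91:17,-1', '94:19,-1', '97:20,-1']
```

View pics/f2.png

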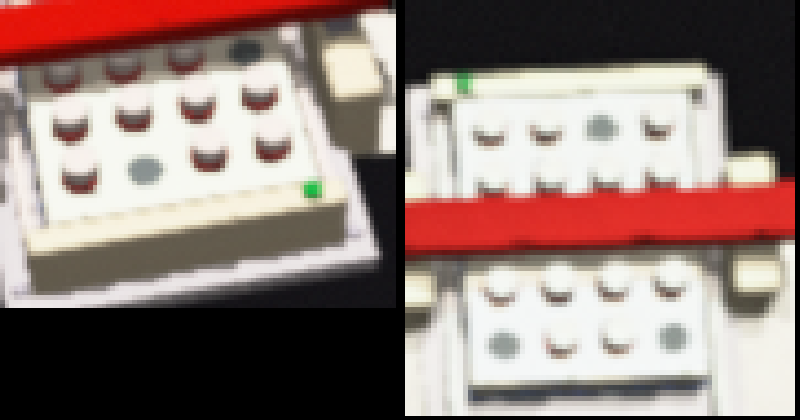

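The rack is flush with the stop. Both views show one seam at x≈73 mm, with white meeting cream directly and no dark gap. The bar is still down and level, and the arm is clear.

Run:
```python
from h import *
bot.hold(.2);print(job.finish_job());
```

```text
the job is handed in; nothing more can be done
None
```

The release bar is pressed fully down and level, the white rack is home against the far stop, and the job is handed in (about 27 s on the robot's clock).

- **Bar:** I pressed it with both open fingertips, about 50 mm either side of its middle. It slid at about 9 N and hit a rigid limit after about 11.5 mm. After I lifted off, both ends were within 1 px of the 72 mm height, with equal error, so it is level. The pins had sunk into the deck.
- **Rack:** I pushed it with two fingers on its back face. It stopped rigidly, and pushes limited to 8, 14 and 20 N did not move it further. Both camera views show it flush with the stop, with no dark gap.
- **Rest of the bench:** I saw nothing else touched or moved in the views I took. I did not measure the other items again at the end.

Two checks disagreed with what was given or expected:
- **Fingertip height:** the tips were about 12 mm above the reported TCP, not 22 mm below it as stated. I found this with gentle force-limited descents and used the measured contact height.
- **Stop position:** the arm stopped about 4 mm short of my predicted x. The seam measured about 2 mm short of the nominal 75 mm, so I put most of this down to error in my loader position estimate.

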